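Edge the order notebook out over the worktop's front edge

TASK

The notebook lies flat on the worktop, too wide to be grasped from above and too flat to get a finger under. Edge it toward you, flat on the worktop, until about a third of its length sticks out over the front edge and roughly square to that edge, so that the shopkeeper can pinch it and pick it up. Do not let it fall or lift off the worktop, leave the calculator and the chocolate bar where they are, and let go of the notebook at the end.

Things in the scene. Friction and masses are not known exactly. Their poses are not given: they have to be found in the camera images.
- notebook: Closed flat notebook with a plain cover, the largest loose flat thing: 146 mm long (x), 103 mm wide (y), 11 mm thick, 0.08 to 0.16 kg. Origin on its underside; it spans x -73 to 73, y -54 to 49, z 0 to 11 mm. Starts wholly on the worktop, a short side toward the robot within 26 degrees, x pointing away from the robot. Slides under a push of 2 N or less; tips off if over 70 mm overhangs.
- calculator: A pocket calculator with keys, a bystander that must stay where it is: 112 mm long (its x axis), 68 mm wide, 11 mm thick (14 mm over the keys), lying flat beside the notebook. Which of the two lies on the left changes. Origin: centre of its underside.
- choc_bar: A wrapped chocolate bar, 64 x 140 x 12 mm, a bystander lying farther back on the worktop, its long side (its y axis) about parallel to the front edge. Origin: centre of its underside.
- front_edge (a point): A point on the worktop's top front edge, to the left of the work. The edge is straight, parallel to world y, at this point's x and z = 0, and faces the robot (-x); the worktop is 40 mm thick, with open space in front of it. The point's axes are the world axes.

How it is judged:
At the end, for the whole second after the job is handed in: The notebook rests flat and still on the worktop with 31 to 66 mm of its 146 mm length out over the front edge (its origin 7 to 42 mm behind the edge), its long axis within 13 degrees of square to the edge; the calculator and the chocolate bar are within 15 mm of where they began (x of notebook in the frame of front_edge between 0.007 and 0.042 m and angle between the x axis of notebook and the x axis of front_edge, either way round below 0.23 rad and angle between notebook's own z axis and vertical below 0.08 rad and height (world z) of notebook between -0.008 and 0.01 m and linear speed of notebook below 0.02 m/s and distance of each of calculator, choc_bar from where it was at the start of the episode below 0.015 m); the robot touches nothing.
It fails at once if the notebook falls off or tips over the edge (height (world z) of notebook below -0.03 m or angle between notebook's own z axis and vertical above 0.5 rad).
It fails at once if the notebook is lifted off the worktop (height (world z) of notebook above 0.03 m).
It fails at once if the calculator is pushed away (distance of calculator from where it was at the start of the episode above 0.02 m).
It fails at once if the chocolate bar is pushed away (distance of choc_bar from where it was at the start of the episode above 0.02 m).
It also fails if it takes over 40 s, if anything falls off the work surface, if the arm or the gripper's body presses on something with over 40 N, if the wrist force passes 120 N, or if a joint passes its speed limit or range.

ROBOT

A 6-joint arm with a two-finger parallel gripper is mounted at the origin on a cart in front of the work surface, level with it; the furniture and walls round the work are solid. World frame = base frame: x ahead of the robot, y to its left, z up, the work surface at z = 0. Lengths are in m, angles in rad, forces in N, time in s.
With the tool pointing down it reaches from about 0.25 to 0.775 m from the base axis. Payload 4 kg.
Tool frame: the origin (TCP) lies midway between the tips of the shut fingers; the grasp point (between the pads) lies 19 mm behind it; z points along the fingers, y is the line along which they close (so a half turn about z gives the same grasp; the last joint's range is limited). The gripper opens to 85 mm and grips with 20 to 120 N. Pads are 22 mm wide; open, the fingers measure 114 mm over their backs; the gripper's body (76 mm by 85 mm) begins 54 mm behind the grasp point. The pads swing forward as they close: fully open they stand 13 mm farther back than shut.
Start: joints at [1.136, 0.087, 1.371, -0, 1.684, -0.103], TCP at [0.179, 0.52, 0.231] pointing down, gripper open.
Joint ranges: [-3.1, 3.1], [-0.76, 2.03], [0.27, 2.55], [-1.08, 4.22], [0.17, 2.65], [-2.57, 2.57]. Speed limits (rad/s): [2.79, 2.79, 3.14, 3.14, 3.14, 3.14].

INTERFACE

Orientations are given as a unit quaternion [x, y, z, w].
In Python, from bench import monitor, viewer, r gives the robot as it stands.
- The arm moves only by the tool apply_moves, never from a script. Its argument "increments" is a list of rows, each a list of 3 entries, a list of its own where there are three numbers: the shift along the tool's x, y, z as a fraction of full scale, then the turn, a rotation vector about the tool's x, y, z as a fraction of full scale, then the opening, from -1 (shut) to 1 (fully open). In form: [[[dx, dy, dz], [ax, ay, az], gripper], ...]. A call has 1 to 10 rows; each row shifts and turns the commanded pose from where the row before left it, along the tool's axes as they then stand; what a row does not reach is not made up. Full scale, the value 1, is 40 cm for a shift and 120 degrees for a turn. A row lasts 1/12 s, in which the tool goes at most 41.7 mm and 7.16 degrees, less where a joint would pass 70% of its speed; a pose out of reach is approached as far as the arm can. A call with a number of a shift or a turn outside -1 to 1 is refused whole. A call with a gripper value outside its range is refused whole. The fingers move at their own pace and stop on an object; "squeeze" is the grip in N (left out, the last holds). Time passes only in rows, so rows that do not move let the fingers close. It gives the time, the measured TCP pose, the force, the opening and the grip force at its end, in the units of the state.
- monitor.get_state(): the state, without advancing time (a new reading comes with each control period).
- viewer.capture(name): name is "side" or "top" or "wrist"; returns a dict with "pixels" (400x640x3 uint8, red, green, blue), "camera_matrix" (3x3 intrinsics, pixels), "world_to_cam" (4x4, takes a point from world to camera coordinates). Camera axes: x right, y up, looking along -z (the intrinsics and any distortion apply to the point x, -y, -z); pixel columns grow to the right and rows downward; lengths in m; the calibration is good to about 2 mm. A picture is of the moment at which its call begins. There is no depth.
- r.job_done(): hands the job in; it is judged then, once.
The state is a dict: "clock": time; "q": joint angles; "qd": joint speeds; "joint_torque": joint torques, N m; "ee_pos": TCP position; "orientation": TCP orientation; "force": force on the tool from outside, world axes, zero at the start; "ft_torque": the same for the moment, N m; "grip_width": finger opening in m; "gripper_force": force on a finger pad.
Only numpy, scipy, OpenCV 4.12 (cv2) and the standard library are available. Lean on these libraries where they do the work, as an engineer would, in place of code of your own. Each camera call takes 0.05 s, during which the arm holds its last target. There are 200 camera calls.

## Working session

There is one attempt and no reset: what is moved stays moved. The work goes in short steps, Python scripts to look and compute and a tool call to move; the robot and the scene stay as the last step left them, time stands still between calls to the robot, and variables do not carry over. Pictures are saved under pics/ and viewed, at most 10 in all, crops included, and the job is handed in when it is done.

Besides the shell and the picture viewer there is one more tool, called after "Request:" by a JSON object that holds its "api" and its "payload", one argument or row to a line. apply_moves: Moves the arm, as the interface text tells. Shift numbers are shares of 40 cm and turn numbers shares of 120 degrees, none past 1 either way. Its arguments: {"type":"object","properties":{"increments":{"type":"array"},"squeeze":{"type":"number"}},"required":["increments"]}

```bash
mkdir -p pics
cat > h.py <<'E'
import numpy as np, cv2
from bench import monitor, viewer, r
def cap(n,f):
    c=viewer.capture(n); cv2.imwrite('pics/'+f,cv2.cvtColor(np.asarray(c['pixels']),cv2.COLOR_RGB2BGR)); 
    np.savez('pics/'+f+'.npz',K=c['camera_matrix'],T=c['world_to_cam']); return c
def unproj(f,pts,z=0.):
    d=np.load('pics/'+f+'.npz');K,T=d['K'],d['T']; R,t=T[:3,:3],T[:3,3]; o=-R.T@t
    out=[]
    for u,v in pts:
        p=np.linalg.inv(K)@[u,v,1]; w=R.T@np.array([p[0],-p[1],-p[2]]); out.append(o+w*(z-o[2])/w[2])
    return np.array(out)
E
python3 - <<'E'
from h import *
cap('top','t1.png');cap('side','s1.png')
s=monitor.get_state();print(s)
print(unproj('t1.png',[(0,0),(639,0),(0,399),(639,399)]))
E
```

```text
{'clock': 0.1, 'q': array([ 1.13586849e+00,  8.79258655e-02,  1.37214802e+00,  7.62603045e-06,
        1.68361219e+00, -1.03068495e-01]), 'qd': array([ 0.00065734, -0.00185727, -0.00312233, -0.00016367,  0.00089308,
        0.0013959 ]), 'joint_torque': array([ 1.79744729e-03, -3.53016901e+01, -3.14218354e+01, -2.11420124e-04,
        7.91994156e-03, -6.18604219e-06]), 'ee_pos': array([0.17898042, 0.519574  , 0.23020894]), 'orientation': array([ 1.65168793e-01,  9.86264759e-01, -1.00806455e-03, -2.81833674e-04]), 'force': array([ 0.19385421, -0.25599346, -0.36799598]), 'ft_torque': array([ 0.00075252, -0.02548203, -0.03078683]), 'gripper_force': 0.0, 'grip_width': 0.08526501208628864}
[[ 1.16614468e+00  9.56126266e-01  0.00000000e+00]
 [ 1.08667678e+00 -9.60258662e-01 -2.22044605e-16]
 [ 2.46528275e-02  8.35724688e-01  0.00000000e+00]
 [-1.23937914e-02 -7.82076117e-01  0.00000000e+00]]
```

View pics/t1.png

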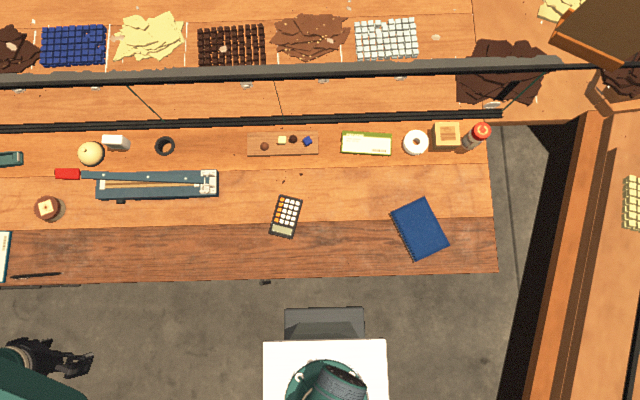

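View pics/s1.png

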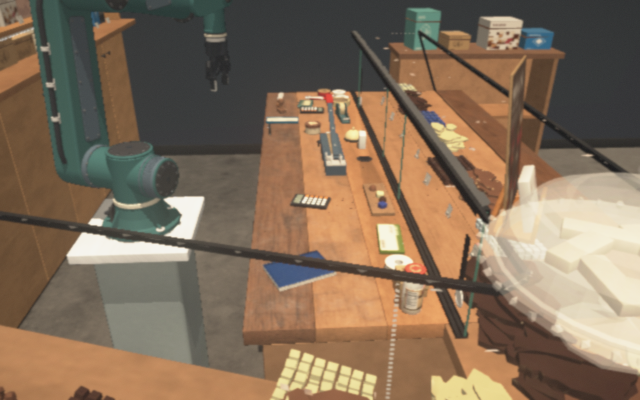

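The top view shows the blue notebook at about (419,229) and the calculator to its left at (286,216). The choc bar is at (366,143), and the front edge runs along rows 270–283. Next I'll work out the notebook's corners and the edge line.

```bash
cat >> h.py <<'E'
def note(f,box=(360,180,480,300),z=0.011):
    im=cv2.imread('pics/'+f);h=cv2.cvtColor(im,cv2.COLOR_BGR2HSV)
    m=cv2.inRange(h,(100,90,40),(125,255,255));M=np.zeros_like(m);x0,y0,x1,y1=box;M[y0:y1,x0:x1]=m[y0:y1,x0:x1]
    c=max(cv2.findContours(M,cv2.RETR_EXTERNAL,cv2.CHAIN_APPROX_NONE)[0],key=cv2.contourArea)
    w=unproj(f,c[:,0,:].astype(float),z)[:,:2]
    (cx,cy),sz,a=cv2.minAreaRect((w*1000).astype(np.float32))
    return (cx,cy),sz,a,cv2.boxPoints(((cx,cy),sz,a))
E
python3 - <<'E'
from h import *
print(note('t1.png'))
im=cv2.imread('pics/t1.png').astype(int)
for u in (300,340,390,440,480):
    col=im[245:300,u,2]-im[245:300,u,0]; g=np.diff(np.convolve(col,[1/3]*3,'same'));v=245+np.argmin(g[3:-3])+3.5; print(u,v,unproj('t1.png',[(u,v)])[0])
print(unproj('t1.png',[(286,216),(366,143),(497,200),(271,232),(295,238),(278,195),(302,200)],.012))
cv2.imwrite('pics/c1.png',cv2.resize(cv2.imread('pics/t1.png')[120:300,250:510],None,fx=3,fy=3,interpolation=2))
E
```

```text
((429.58721923828125, -264.52496337890625), (144.0618438720703, 103.38013458251953), 23.25454330444336, array([[ 343.     , -245.47322],
       [ 383.81622, -340.4547 ],
       [ 516.17444, -283.57672],
       [ 475.35822, -188.59521]], dtype=float32))
300 277.5 [0.30945082 0.05887917 0.        ]
340 276.5 [ 0.30909354 -0.04750982  0.        ]
390 275.5 [ 0.307997   -0.18005464  0.        ]
440 273.5 [ 0.3095052  -0.31233497  0.        ]
480 272.5 [ 0.30914945 -0.41774733  0.        ]
[[ 0.47388932  0.09254945  0.012     ]
 [ 0.67151087 -0.13314731  0.012     ]
 [ 0.49991614 -0.47740673  0.012     ]
 [ 0.43179959  0.13356525  0.012     ]
 [ 0.41379139  0.0693635   0.012     ]
 [ 0.53230216  0.11349076  0.012     ]
 [ 0.51640861  0.04831186  0.012     ]]
```

View pics/c1.png

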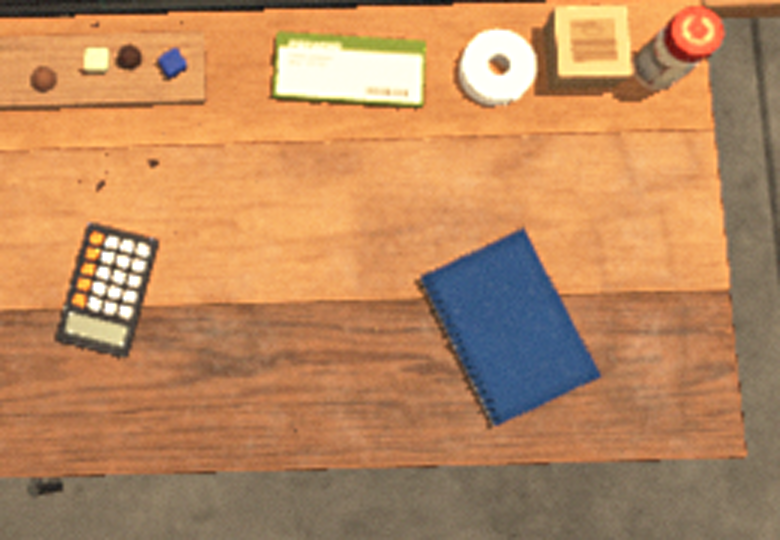

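The notebook's yaw is about +23°, with its centre near (0.430, -0.265); the front edge is at x≈0.309. The plan is to put the partly opened fingers behind the far short edge, aligned with it, then push toward the robot while turning it square.

Request:
{"api": "apply_moves", "payload": {
  "increments": [
    [[-0.0715,-0.0735,0],[0,0,0],0.4],
    [[-0.0715,-0.0735,0],[0,0,0],0.4],
    [[-0.0715,-0.0735,0],[0,0,0],0.4],
    [[-0.0715,-0.0735,0],[0,0,0],0.4],
    [[-0.0715,-0.0735,0],[0,0,0],0.4],
    [[-0.0715,-0.0735,0],[0,0,0],0.4],
    [[-0.0715,-0.0735,0],[0,0,0],0.4],
    [[-0.0715,-0.0735,0],[0,0,0],0.4],
    [[-0.0715,-0.0735,0],[0,0,0],0.4],
    [[-0.0715,-0.0735,0],[0,0,0],0.4]
  ]
}}

```text
clock: 0.93
ee_pos: [0.3538, 0.147, 0.231]
orientation: [0.165, 0.986, 0.0, 0.0]
force: [1.9, 0.2, 0.4]
grip_width: 0.0596
gripper_force: 0.0
```

Request:
{"api": "apply_moves", "payload": {
  "increments": [
    [[-0.0715,-0.0735,0],[0,0,0],0.4],
    [[-0.0715,-0.0735,0],[0,0,0],0.4],
    [[-0.0715,-0.0735,0],[0,0,0],0.4],
    [[-0.0715,-0.0735,0],[0,0,0],0.4],
    [[-0.0715,-0.0735,0],[0,0,0],0.4],
    [[-0.0715,-0.0735,0],[0,0,0],0.4],
    [[-0.0715,-0.0735,0],[0,0,0],0.4],
    [[-0.0715,-0.0735,0],[0,0,0],0.4],
    [[-0.0715,-0.0735,0],[0,0,0],0.4],
    [[-0.0715,-0.0735,0],[0,0,0],0.4]
  ]
}}

```text
clock: 1.77
ee_pos: [0.5287, -0.2242, 0.2305]
orientation: [0.165, 0.986, 0.0, -0.0]
force: [1.2, 0.2, 0.5]
grip_width: 0.0598
gripper_force: 0.0
```

Request:
{"api": "apply_moves", "payload": {
  "increments": [
    [[0,0,0],[0,0,0.0574],0.4],
    [[0,0,0],[0,0,0.0574],0.4],
    [[0,0,0],[0,0,0.0574],0.4],
    [[0,0,0],[0,0,0.0574],0.4],
    [[0,0,0],[0,0,0.0574],0.4],
    [[0,0,0],[0,0,0.0574],0.4],
    [[0,0,0],[0,0,0.0574],0.4],
    [[0,0,0],[0,0,0.0574],0.4],
    [[0,0,0],[0,0,0.0574],0.4],
    [[0,0,0],[0,0,0.0574],0.4]
  ]
}}

```text
clock: 2.6
ee_pos: [0.5282, -0.2221, 0.2305]
orientation: [0.696, 0.718, -0.0, -0.001]
force: [-0.0, 1.1, -0.4]
grip_width: 0.0599
gripper_force: 0.0
```

Request:
{"api": "apply_moves", "payload": {
  "increments": [
    [[0,0,0],[0,0,0.0574],0.4],
    [[0,0,0],[0,0,0.0574],0.4],
    [[0,0,0],[0,0,0.0574],0.4],
    [[0,0,0],[0,0,0.0574],0.4],
    [[0,0,0],[0,0,0.0574],0.4],
    [[0,0,0],[0,0,0.0574],0.4],
    [[0,0,0],[0,0,0.0574],0.4],
    [[0,0,0],[0,0,0.0574],0.4],
    [[0,0,0],[0,0,0.0574],0.4],
    [[0,0,0],[0,0,0.0574],0.4]
  ]
}}

```text
clock: 3.43
ee_pos: [0.5282, -0.2221, 0.2305]
orientation: [0.98, 0.198, -0.001, -0.001]
force: [-0.2, -0.1, -0.5]
grip_width: 0.0599
gripper_force: 0.0
```

Request:
{"api": "apply_moves", "payload": {
  "increments": [
    [[0,0,0.09],[0,0,0],0.4],
    [[0,0,0.09],[0,0,0],0.4],
    [[0,0,0.09],[0,0,0],0.4],
    [[0,0,0.09],[0,0,0],0.4],
    [[0,0,0.09],[0,0,0],0.4],
    [[0,0,0.05],[0,0,0],0.4],
    [[0,0,0],[0,0,0],0.4]
  ]
}}

```text
clock: 4.02
ee_pos: [0.5237, -0.2197, 0.0241]
orientation: [0.98, 0.201, -0.005, -0.005]
force: [-1.2, -0.1, 0.1]
grip_width: 0.0601
gripper_force: 0.0
```

Run:
```python
from h import *
cap('wrist','w1.png');cap('top','t2.png')
a=cv2.imread('pics/w1.png');b=cv2.resize(cv2.imread('pics/t2.png')[150:290,260:500],(533,311))
c=np.zeros((591,533,3),np.uint8);c[:280]=cv2.resize(a,(448,280))[:, :448] if 0 else np.pad(cv2.resize(a,(448,280)),((0,0),(0,85),(0,0)));c[280:]=b
cv2.imwrite('pics/c2.png',c)
print(note('t2.png'),monitor.get_state()['ee_pos'])
```

```text
((471.96435546875, -261.78216552734375), (63.874576568603516, 72.34342193603516), 23.867008209228516, array([[ 428.1225 , -241.62592],
       [ 457.39374, -307.78302],
       [ 515.8062 , -281.93842],
       [ 486.53497, -215.78131]], dtype=float32)) [ 0.52792509 -0.22190824  0.030581  ]
```

View pics/c2.png

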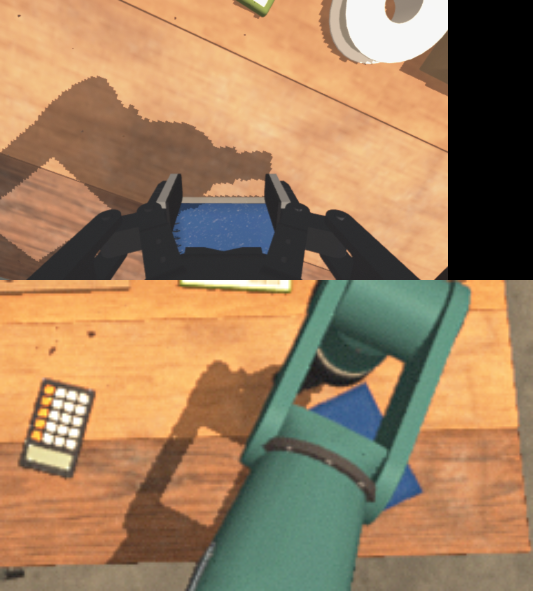

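The wrist view shows both fingertips just beyond the notebook's far edge and parallel to it (edge at crop row ~200). I'll lower them to just above the worktop.

Request:
{"api": "apply_moves", "payload": {
  "increments": [
    [[0,0,0.03],[0,0,0],0.4],
    [[0,0,0.025],[0,0,0],0.4],
    [[0,0,0.005],[0,0,0],0.4],
    [[0,0,0],[0,0,0],0.4],
    [[0,0,0],[0,0,0],0.4]
  ]
}}

```text
clock: 4.53
ee_pos: [0.5286, -0.2223, 0.0076]
orientation: [0.98, 0.201, 0.0, 0.0]
force: [-0.3, 0.5, 0.2]
grip_width: 0.0599
gripper_force: 0.0
```

Request:
{"api": "apply_moves", "payload": {
  "increments": [
    [[0,0,0.005],[0,0,0],0.4],
    [[0,0,0],[0,0,0],0.4],
    [[0,0,0],[0,0,0],0.4]
  ]
}}

```text
clock: 4.78
ee_pos: [0.5286, -0.2223, 0.0056]
orientation: [0.98, 0.201, 0.0, 0.0]
force: [-0.1, 1.5, 0.1]
grip_width: 0.0597
gripper_force: 0.0
```

Request:
{"api": "apply_moves", "payload": {
  "increments": [
    [[0,0,0.005],[0,0,0],0.4],
    [[0,0,0],[0,0,0],0.4],
    [[0,0,0],[0,0,0],0.4]
  ]
}}

```text
clock: 5.03
ee_pos: [0.5284, -0.2222, 0.0032]
orientation: [0.98, 0.201, -0.0, -0.0]
force: [0.1, -0.6, 0.4]
grip_width: 0.0598
gripper_force: 0.0
```

Request:
{"api": "apply_moves", "payload": {
  "increments": [
    [[0,0,0.006],[0,0,0],0.4],
    [[0,0,0],[0,0,0],0.4],
    [[0,0,0],[0,0,0],0.4]
  ]
}}

```text
clock: 5.28
ee_pos: [0.5283, -0.2221, 0.0006]
orientation: [0.98, 0.201, -0.0, -0.0]
force: [0.8, -0.6, 0.6]
grip_width: 0.06
gripper_force: 0.0
```

Request:
{"api": "apply_moves", "payload": {
  "increments": [
    [[0,0,0.005],[0,0,0],0.4],
    [[0,0,0],[0,0,0],0.4],
    [[0,0,0],[0,0,0],0.4]
  ]
}}

```text
clock: 5.53
ee_pos: [0.5283, -0.2221, -0.0013]
orientation: [0.98, 0.201, -0.0, -0.0]
force: [0.5, 0.5, 0.3]
grip_width: 0.0599
gripper_force: 0.0
```

Request:
{"api": "apply_moves", "payload": {
  "increments": [
    [[-0.0125,0,0.005],[0,0,0],0.4],
    [[-0.0125,0,0],[0,0,0],0.4],
    [[-0.0125,0,0],[0,0,0],0.4],
    [[-0.0125,0,0],[0,0,0],0.4],
    [[-0.0125,0,0],[0,0,0],0.4],
    [[-0.0125,0,0],[0,0,0],0.4],
    [[0,0,0],[0,0,0],0.4]
  ]
}}

```text
clock: 6.12
ee_pos: [0.4998, -0.2345, -0.0031]
orientation: [0.98, 0.201, -0.0, -0.0]
force: [-0.5, 0.2, -0.5]
grip_width: 0.0598
gripper_force: 0.0
```

Request:
{"api": "apply_moves", "payload": {
  "increments": [
    [[-0.0125,0.0043,0],[0,0,0.00975],0.4],
    [[-0.0125,0.0043,0],[0,0,0.00975],0.4],
    [[-0.0125,0.0043,0],[0,0,0.00975],0.4],
    [[-0.0125,0.0043,0],[0,0,0.00975],0.4],
    [[-0.0125,0.0043,0],[0,0,0.00975],0.4],
    [[-0.0125,0.0043,0],[0,0,0.00975],0.4],
    [[0,0,0],[0,0,0],0.4]
  ]
}}

```text
clock: 6.7
ee_pos: [0.4754, -0.2548, -0.0032]
orientation: [0.99, 0.14, -0.0, 0.0]
force: [0.5, -0.3, -0.6]
grip_width: 0.0599
gripper_force: 0.0
```

Run:
```python
from h import *
cap('wrist','w2.png');cap('top','t3.png')
a=cv2.imread('pics/w2.png');b=cv2.resize(cv2.imread('pics/t3.png')[150:290,260:500],(533,311))
c=np.zeros((591,533,3),np.uint8);c[:280]=np.pad(cv2.resize(a,(448,280)),((0,0),(0,85),(0,0)));c[280:]=b
cv2.imwrite('pics/c3.png',c)
print(note('t3.png'),monitor.get_state()['ee_pos'])
```

```text
((433.8808898925781, -289.47613525390625), (98.17546081542969, 65.14237976074219), 56.56950378417969, array([[ 379.6548 , -312.49826],
       [ 434.01965, -348.3868 ],
       [ 488.107  , -266.454  ],
       [ 433.74213, -230.56546]], dtype=float32)) [ 0.47592872 -0.25430357 -0.00317929]
```

View pics/c3.png

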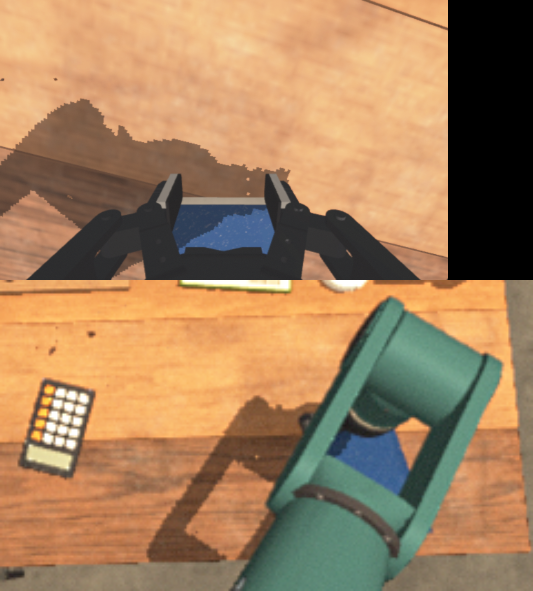

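The gripper turned about 7° and the far edge still lies along the finger line, so the notebook is following the fingers. I'll keep pushing.

Request:
{"api": "apply_moves", "payload": {
  "increments": [
    [[-0.0125,0.0049,0],[0,0,0.0134],0.4],
    [[-0.0125,0.0049,0],[0,0,0.0134],0.4],
    [[-0.0125,0.0049,0],[0,0,0.0134],0.4],
    [[-0.0125,0.0049,0],[0,0,0.0134],0.4],
    [[-0.0125,0.0049,0],[0,0,0.0134],0.4],
    [[-0.0125,0.0049,0],[0,0,0.0134],0.4],
    [[-0.0125,0.0049,0],[0,0,0.0134],0.4],
    [[-0.0125,0.0049,0],[0,0,0.0134],0.4],
    [[-0.0125,0.0049,0],[0,0,0.0134],0.4],
    [[-0.0125,0.0049,0],[0,0,0.0134],0.4]
  ]
}}

```text
clock: 7.63
ee_pos: [0.4296, -0.2814, -0.0031]
orientation: [1.0, -0.0, 0.0, -0.0]
force: [0.4, 0.3, -0.8]
grip_width: 0.0597
gripper_force: 0.2
```

Request:
{"api": "apply_moves", "payload": {
  "increments": [
    [[0,0,0],[0,0,0],0.4],
    [[0.05,0,0],[0,0,0],0.4],
    [[0,0,-0.08],[0,0,0],0.4],
    [[0,0,-0.1],[0,0,0],0.4],
    [[0.1,0,-0.02],[0,0,0],0.4],
    [[0,-0.1,0],[0,0,0],0.4],
    [[0,-0.1,0],[0,0,0],0.4],
    [[0,-0.1,0],[0,0,0],0.4],
    [[0,-0.1,0],[0,0,0],0.4],
    [[0,0,0],[0,0,0],0.4]
  ]
}}

```text
clock: 8.47
ee_pos: [0.4891, -0.1145, 0.0765]
orientation: [1.0, 0.004, -0.001, -0.002]
force: [-0.6, -1.2, 0.6]
grip_width: 0.0596
gripper_force: 0.0
```

Run:
```python
from h import *
cap('top','t4.png')
cv2.imwrite('pics/c4.png',cv2.resize(cv2.imread('pics/t4.png')[120:300,250:510],None,fx=2.5,fy=2.5))
print(note('t4.png'),monitor.get_state()['ee_pos'])
```

```text
((341.9275207519531, -282.13739013671875), (145.67352294921875, 103.1165542602539), 0.1294800341129303, array([[ 268.97443, -230.74385],
       [ 269.20746, -333.86014],
       [ 414.8806 , -333.53094],
       [ 414.64758, -230.41464]], dtype=float32)) [ 0.48948412 -0.11767016  0.07673492]
```

View pics/c4.png

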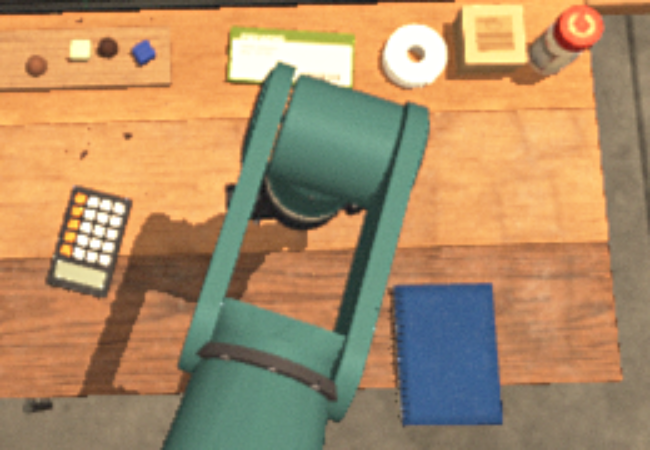

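The notebook is square to within about 0.1°, and roughly 40 mm of it overhangs (origin about 33 mm behind the edge). The bystanders haven't moved and the arm is clear, so I'll hand it in.

```bash
python3 -c "
from bench import r;print(r.job_done())"
```

```text
the job is handed in; nothing more can be done
None
```

I pushed the notebook until about 40 mm hung over the front edge, square to within about 0.1°. The calculator and chocolate bar look unmoved, the gripper is clear, and the job is handed in; no verdict came back.

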